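# Turn the bottle carousel to the scanner by its spokes

## Robot

A 6-joint arm with a two-finger parallel gripper is mounted at the origin on the work surface; the furniture and walls round the work are solid. World frame = base frame: x ahead of the robot, y to its left, z up, the work surface at z = 0. Lengths are in m, angles in rad, forces in N, time in s.
With the tool pointing down it reaches from about 0.275 to 0.825 m from the base axis. Payload 4.9 kg.
Tool frame: the origin (TCP) lies midway between the tips of the shut fingers; the grasp point (between the pads) lies 19 mm behind it; x points along the fingers, z is the direction in which the jaws open and shut, and the axes are right-handed (so a half turn about x gives the same grasp; the last joint's range is limited). The gripper opens to 85 mm and grips with 20 to 120 N. Pads are 22 mm wide; open, the fingers measure 114 mm over their backs; the gripper's body (76 mm by 85 mm) begins 54 mm behind the grasp point. The pads swing forward as they close: fully open they stand 13 mm farther back than shut.
Start: joints at [-1.34, 0.326, -0.193, 1.052, 0, 1.437], TCP at [0.196, -0.514, 0.231] pointing down, gripper open.
Joint ranges: [-2.65, 2.65], [-0.97, 1.79], [-1.3, 1.35], [-1.93, 2.1], [-1.47, 1.37], [-3.14, 3.14]. Speed limits (rad/s): [2.57, 2.57, 3.14, 3.14, 3.14, 3.14].

## Interface

Orientations are given as [roll, pitch, yaw] about the fixed x, y, z axes, in that order (R = Rz(yaw) Ry(pitch) Rx(roll)).
In Python, from bench import robot, move_gripper, solver, get_obs, capture, ticket, boxes_of, regions_of gives the robot as it stands. Calls block until the motion is done:
- robot.move_pose(position, orientation): joint-space move of the TCP to a pose.
- robot.line_to(position, max_speed=0.15, ori=None, max_force=None): straight line of the TCP; ori=None keeps the orientation; max_speed is the mean speed in m/s. With max_force (N) it stops when the force on the tool has changed by that much, and returns True; else False.
- robot.set_joints(angles): joint-space move.
- move_gripper(opening): finger opening in m; the grip force is fixed at half the most; returns when the fingers have stopped.
- robot.dwell(seconds).
- solver.inverse_kinematics(position, orientation): joint angles nearest the present ones, or None.
- get_obs(): the state.
- capture(name): name is "side" or "top" or "wrist"; returns a dict with "pixels" (400x640x3 uint8, red, green, blue), "vertical_fov" (degrees; the focal length in pixels is half the picture's height over the tangent of half this angle, whatever the lens; pixels are square), "cx", "cy" (the principal point, pixels), "pose" (4x4, takes a point from camera to world coordinates). Camera axes: x right, y down, z forward; pixel columns grow to the right and rows downward; lengths in m; the calibration is good to about 2 mm. A picture is of the moment at which its call begins. There is no depth.
A pose or a line that the arm cannot do raises robot.Unreachable and nothing moves.
- ticket.sign_off(): hands the job in, once; it reports no verdict.
Trained networks look in a picture, given as the dict that the camera call returned (one of the last four; its "shot" number tells which), for a name from the list of things; names that differ only in an ending like _2 or _b are one class to them, and where a whole thing is asked for, a point or a joint stands for the part that bears it (a point fixed in the world has none). Each returns a list of dicts, best first, with "conf" (0 to 1); they miss things now and then, are a little off and sometimes report something else, mostly with a low value. They report only what shows in the picture. A call takes as long as a camera call. They do not tell look-alikes from the thing itself.
- boxes_of(picture, label): "centre" ([x, y, z] in m, in the coordinates of the camera as it stood for that picture, good to about 4 mm: the middle of the surface that is visible of it).
- regions_of(picture, label): "pixels" (400x640 bool, what is visible of it).
The state is a dict: "clock": time; "joint_positions": joint angles; "joint_vel": joint speeds; "joint_torque": joint torques, N m; "ee_pos": TCP position; "eef_rot": TCP orientation; "ft_force": force on the tool from outside, world axes, zero at the start; "torque": the same for the moment, N m; "width": finger opening in m.
Only numpy, scipy, OpenCV 4.12 (cv2) and the standard library are available. Lean on these libraries where they do the work, as an engineer would, in place of code of your own. Each camera call takes 0.05 s, during which the arm holds its last target.

## Task

Push the spokes of the star handle with a fingertip to turn the bottle carousel until the short brown bottle stands squarely in front of the scanner, and leave it standing still there. Do not touch the bottles or the disc they stand on, do not lift or tip any bottle, and leave the other things on the bench alone.

Things in the scene. Friction and masses are not known exactly. Their poses are not given: they have to be found in the camera images.
- rotor (a joint): turn of the whole carousel (disc, bottles, star handle) about its upright axis, rad; 0 where it stood at the start, growing anticlockwise seen from above; 6.6 rad free either way. Stiff friction (0.12 N m, about 1.3 N at the spokes, and damping of 0.06 N m s/rad) stops it wherever the push stops.
- hub (a point): middle of the star handle: on the carousel's axis, at the height of the spokes' centre line (170 mm above the worktop). The black hub is 42 mm across, its top at 187 mm. Four level round steel spokes, 11 mm thick, stick out at 90 degree steps, above all the bottles. Push one sideways along its circle, 80 to 100 mm from the axis, with the fingertip 10 to 20 mm below the spoke's centre line.
- spoke_end (a point): centre of the black ball (18 mm across) at the end of one of the four like spokes, 115 mm from the axis, 170 mm high; the other three lie 90, 180 and 270 degrees round the axis. The spokes lie midway in angle between the four cups.
- tray: the white disc, 212 mm across, top at 22 mm, with four grey cups 30 mm high, 75 mm from the axis; to be left untouched. Origin on the carousel's axis at worktop height, z up. It turns with the spokes.
- star: the star handle (hub and four spokes), the part to push; origin on the carousel's axis at worktop height, z up; its spokes lie at 45, 135, 225 and 315 degrees from its x axis.
- short_bottle: the short bottle to bring to the scanner: brown with a black cap, 30 mm across, 70 mm high; origin at the centre of its underside, z up along the bottle. It stands loose (1.5 mm play) in its cup, 75 mm from the axis, underside 22 mm and top 92 mm above the worktop.
- tall_bottle: the tall white bottle, 45 mm across, 110 mm high, loose in the cup 90 degrees anticlockwise (from above) of the short one; top 132 mm above the worktop; origin at the centre of its underside, z up.
- middle_bottle: the middle-sized white bottle with a blue cap, 36 mm across, 85 mm high, loose in the cup opposite the short one; top 107 mm above the worktop; origin at the centre of its underside, z up. The fourth cup is empty.
- reading_spot (a point): where the centre of the short bottle's underside must come: 75 mm from the carousel's axis toward the scanner, 22 mm above the worktop, square between two upright steel pins (70 mm high, 68 mm apart) at the disc's edge. The hand scanner (white, black head) lies fixed on a cradle, head toward the carousel, 125 to 320 mm from the axis, under 70 mm high.
- timer: bystander: white bench timer, 63x66x30 mm, standing on the bench; origin at the centre of its underside
- dish: bystander: lidded petri dish, 61 mm across, 16 mm high; origin at the centre of its underside
- cover_box: bystander: small box of cover glasses, 50x50x20 mm; origin at the centre of its underside
Things that resemble listed ones, but are neither listed nor needed, are in the scene too. Leave any red or yellow look-alike of the tall_bottle alone.

How it is judged:
By the outcome, as a careful person would: the job done as asked, in the order asked, and still so for the second after the job is handed in, with the robot touching nothing.
It also fails if it takes over 38 s, if anything falls off the work surface, if the arm or the gripper's body presses on something with over 40 N, if the wrist force passes 120 N, or if a joint passes its speed limit or range.

## Working session

There is one attempt and no reset: what is moved stays moved. The work goes in short steps, each a Python script; the robot and the scene stay as the last script left them, time stands still between calls to the robot, and variables do not carry over. Pictures are saved under pics/ and viewed, and the job is handed in when it is done.

```bash
ls; mkdir -p pics
python3 - <<'E'
from bench import *
import cv2,numpy as np
o=get_obs();print(o['clock'],o['ee_pos'],o['eef_rot'],o['width'])
for n in("top","side"):
    c=capture(n);cv2.imwrite(f"pics/{n}0.png",c["pixels"][:,:,::-1]);print(n,c["vertical_fov"],c["cx"],c["cy"],np.round(c["pose"],4).tolist())
    for l in("hub","spoke_end","star","tray","short_bottle","tall_bottle","middle_bottle","reading_spot","timer","dish","cover_box"):
        try:
            for b in boxes_of(c,l)[:5]:
                p=c["pose"]@np.r_[b["centre"],1];q=np.array(b["centre"]);f=200/np.tan(np.radians(c["vertical_fov"]/2))
                print(l,round(b["conf"],2),np.round(p[:3],3),np.round([c["cx"]+f*q[0]/q[2],c["cy"]+f*q[1]/q[2]]))
        except Exception as e: print(l,e)
print(get_obs()['clock'])
E
```

```text
pics
0.0 [ 0.1960918  -0.51321548  0.23051826] [2.99845554 1.56903987 1.79242364] 0.08522089912773995
top 47.306512640448176 321.6034780230582 191.62475398314137 [[0.0001, -0.9851, 0.1717, 0.3625], [-0.9999, 0.0022, 0.0129, -0.0581], [-0.013, -0.1717, -0.9851, 1.2286], [0.0, 0.0, 0.0, 1.0]]
hub 0.63 [0.542 0.014 0.176] [297. 193.]
spoke_end 0.97 [0.541 0.018 0.176] [295. 194.]
star 0.57 [0.54  0.011 0.179] [298. 194.]
tray 0.84 [0.536 0.013 0.022] [301. 205.]
tall_bottle 0.66 [0.481 0.227 0.085] [214. 223.]
tall_bottle 0.62 [0.337 0.087 0.083] [269. 282.]
tall_bottle 0.59 [0.466 0.014 0.105] [298. 229.]
middle_bottle 0.44 [ 0.536 -0.061  0.086] [329. 202.]
middle_bottle 0.39 [0.537 0.014 0.181] [296. 195.]
reading_spot 0.96 [ 0.364 -0.03   0.01 ] [317. 270.]
timer 0.86 [ 0.402 -0.326  0.022] [430. 256.]
timer 0.63 [0.462 0.016 0.103] [298. 230.]
dish 0.68 [ 0.685 -0.338  0.011] [429. 152.]
cover_box 0.75 [ 0.728 -0.169  0.018] [368. 136.]
side 55.40277440135106 317.72076662761333 193.8198198612919 [[0.6544, 0.4854, -0.5798, 1.099], [0.7558, -0.3966, 0.521, -0.577], [0.0229, -0.7792, -0.6264, 0.7198], [0.0, 0.0, 0.0, 1.0]]
hub 0.71 [ 0.569 -0.005  0.024] [343. 215.]
hub 0.65 [0.556 0.002 0.176] [345. 166.]
spoke_end 0.74 [0.557 0.006 0.178] [347. 165.]
spoke_end 0.3 [ 0.735 -0.18   0.02 ] [338. 288.]
spoke_end 0.15 [ 0.411 -0.331  0.021] [207. 239.]
star 0.67 [0.558 0.005 0.172] [347. 167.]
tray 0.84 [ 0.57  -0.     0.024] [345. 214.]
short_bottle 0.64 [0.552 0.078 0.074] [362. 186.]
tall_bottle 0.85 [0.482 0.006 0.092] [326. 179.]
tall_bottle 0.77 [0.497 0.223 0.068] [381. 161.]
tall_bottle 0.62 [0.351 0.08  0.074] [315. 155.]
tall_bottle 0.54 [ 0.415 -0.331  0.021] [208. 239.]
middle_bottle 0.52 [ 0.551 -0.071  0.083] [321. 205.]
reading_spot 0.87 [ 0.402 -0.05   0.007] [293. 196.]
dish 0.79 [ 0.685 -0.342  0.012] [266. 315.]
1.2
```

Run:
```python
import cv2,numpy as np
a=cv2.imread("pics/top0.png");cv2.imwrite("pics/topc.png",cv2.resize(a[110:310,180:380],(600,600),interpolation=cv2.INTER_CUBIC))
a=cv2.imread("pics/side0.png");cv2.imwrite("pics/sidec.png",cv2.resize(a[110:310,220:480],(780,600),interpolation=cv2.INTER_CUBIC))
```

```text
(no output)
```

View pics/top0.png

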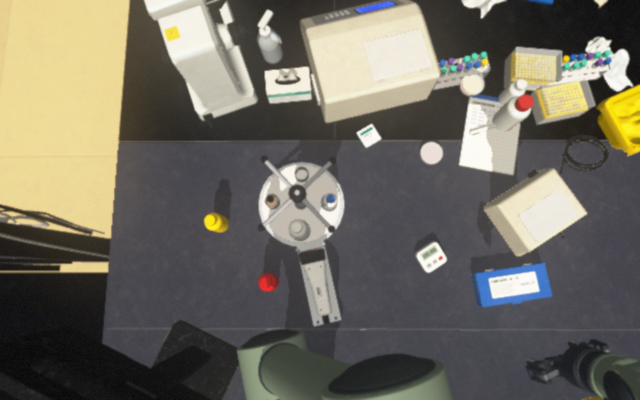

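View pics/side0.png

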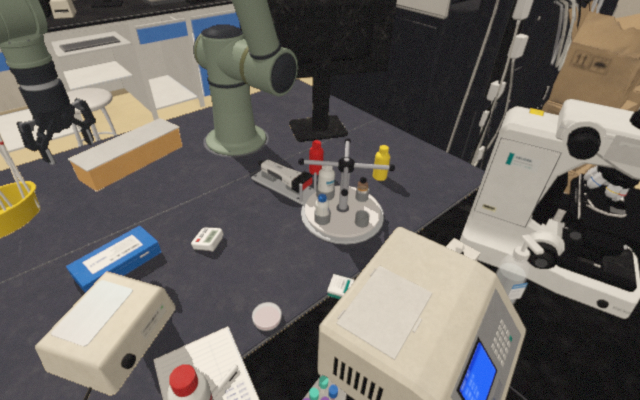

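```bash
ls pics
```

```text
side0.png
sidec.png
top0.png
topc.png
```

View pics/topc.png

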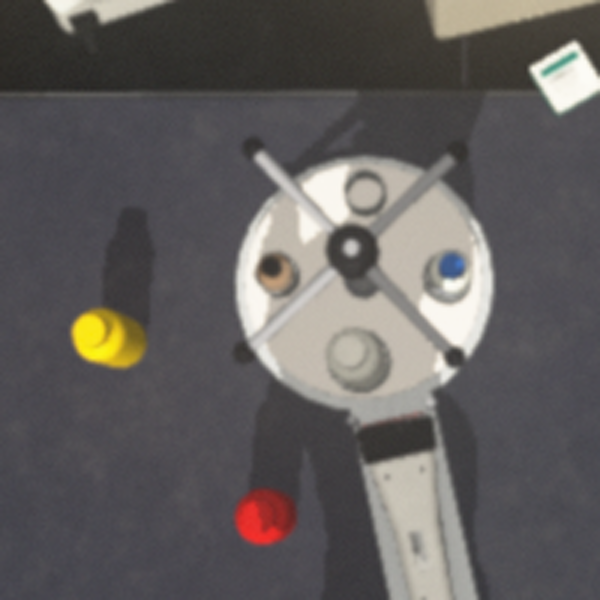

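View pics/sidec.png

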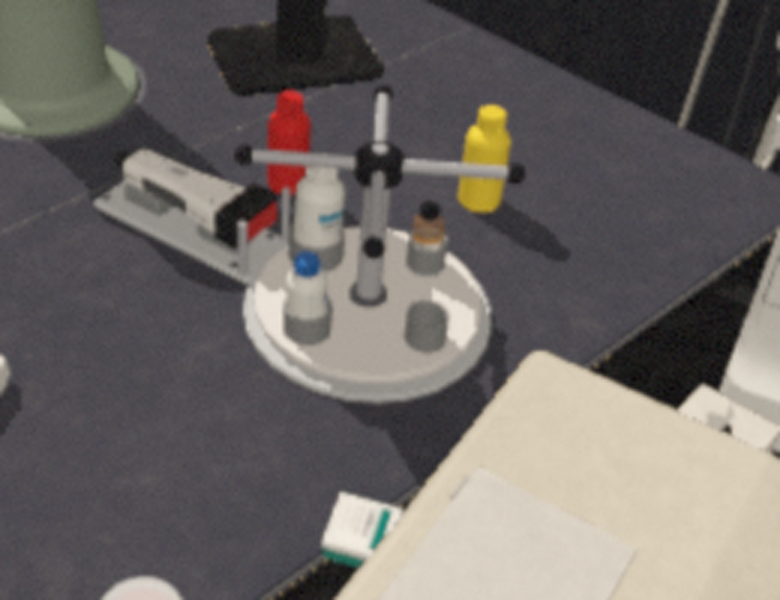

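The top view shows the carousel centred near (300,195). The short brown bottle is on the left, on the +y side (272,201), and the tall white bottle (299,229) is next to the scanner (317,255). The scanner lies toward the robot, slightly to −y. I'll zoom in to measure the axis, the spoke angles and the scanner direction.

```bash
cat > h.py <<'E'
import cv2,numpy as np
def ray(c,u,v,z):
    f=200/np.tan(np.radians(c["vertical_fov"]/2));P=np.array(c["pose"])
    d=P[:3,:3]@np.array([(u-c["cx"])/f,(v-c["cy"])/f,1.]);o=P[:3,3]
    return (o+d*(z-o[2])/d[2])[:2]
def proj(c,p):
    f=200/np.tan(np.radians(c["vertical_fov"]/2));P=np.array(c["pose"])
    q=P[:3,:3].T@(np.array(p)-P[:3,3]);return c["cx"]+f*q[0]/q[2],c["cy"]+f*q[1]/q[2]
T=dict(vertical_fov=47.306512640448176,cx=321.6034780230582,cy=191.62475398314137,pose=[[0.0001,-0.9851,0.1717,0.3625],[-0.9999,0.0022,0.0129,-0.0581],[-0.013,-0.1717,-0.9851,1.2286],[0,0,0,1]])
S=dict(vertical_fov=55.40277440135106,cx=317.72076662761333,cy=193.8198198612919,pose=[[0.6544,0.4854,-0.5798,1.099],[0.7558,-0.3966,0.521,-0.577],[0.0229,-0.7792,-0.6264,0.7198],[0,0,0,1]])
E
python3 - <<'E'
from h import *
a=cv2.imread("pics/top0.png");cv2.imwrite("pics/tz1.png",cv2.resize(a[235:335,285:355],(560,600) if 0 else (420,600),interpolation=cv2.INTER_CUBIC))
b=[(253,147),(457,150),(455,357),(243,351)]
w=np.array([ray(T,x/3+180,y/3+110,.17) for x,y in b]);print(w.round(4));c=w.mean(0);print(c,np.hypot(*(w-c).T),np.degrees(np.arctan2(*(w-c).T[::-1])))
print("hub",ray(T,352/3+180,247/3+110,.187))
E
```

```text
[[ 0.6264  0.0925]
 [ 0.6234 -0.0698]
 [ 0.459  -0.0676]
 [ 0.4638  0.0967]]
[0.54312724 0.01296108] [0.11511082 0.11528551 0.1164978  0.11537605] [  43.69582936  -45.87083124 -136.25858488  133.44006662]
hub [0.5425034  0.01176765]
```

View pics/tz1.png

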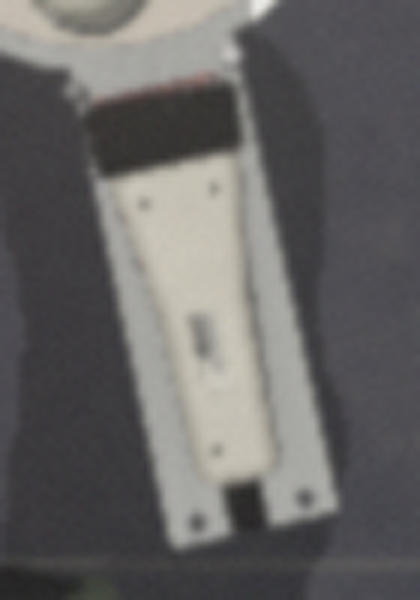

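Run:
```python
from h import *
R=lambda x,y,z:ray(T,x/6+285,y/6+235,z)
c=np.array([.543,.0125])
ang=lambda v:np.degrees(np.arctan2(v[1],v[0]))
for z in(0.005,):
  l=R(172,548,z)-R(102,190,z);r=R(338,510,z)-R(250,130,z);print(l,r,ang(l),ang(r));print("endmid",ang(R(255,529,z)-c),R(255,529,z),"width",np.linalg.norm(R(172,548,z)-R(338,510,z)), "perp end",ang(R(338,510,z)-R(172,548,z))-90)
p,q=R(75,90,.07),R(232,50,.07);print("pins",p,q,np.linalg.norm(p-q),ang((p+q)/2-c),ang(q-p)-90,np.linalg.norm((p+q)/2-c))
print("tail",ang(R(247,505,.03)-c),"holes",ang((R(197,522,.005)+R(305,497,.005))/2-c))
h=R(90,115,.06),R(237,85,.06);print("head",ang((h[0]+h[1])/2-c),ang(h[1]-h[0])-90)
print("bottles short cap",ang(ray(T,272/3+180,266/3+110,.092)-c),ray(T,272/3+180,266/3+110,.092))
# side pins tops crop /3 + (220,110)
Z=lambda x,y,z:ray(S,x/3+220,y/3+110,z)
b=[Z(383,93,.17),Z(517,174,.17),Z(374,247,.17),Z(244,155,.17)];b=np.array(b);print(b,b.mean(0),[ang(x-b.mean(0)) for x in b])
p,q=Z(286,192,.07),Z(242,226,.07);cc=b.mean(0);print("side pins",p,q,np.linalg.norm(p-q),ang((p+q)/2-cc),ang(q-p)-90)
```

```text
[-0.15235798 -0.03134007] [-0.16258392 -0.03770733] -168.37637723109128 -166.942508274197
endmid -167.41879379324337 [ 0.22996085 -0.05736474] width 0.07343221967659946 perp end -167.44679232881396
pins [0.41518082 0.01784049] [ 0.43186687 -0.04814566] 0.06806318713683955 -166.9684332332042 -165.80898791246835 0.12263448408144453
tail -167.5197193733287 holes -167.39751428565668
head -166.512665223426 -168.57212376741919
bottles short cap 90.1214592963177 [0.54284558 0.08534209]
[[ 0.46499975  0.09930726]
 [ 0.63090855  0.09532499]
 [ 0.62554689 -0.06763641]
 [ 0.4637257  -0.06601801]] [0.54629522 0.01524446] [np.float64(134.04122300913147), np.float64(43.42347167388802), np.float64(-46.282306113869936), np.float64(-135.4570971344287)]
side pins [0.42352222 0.01835196] [ 0.43871221 -0.04869682] 0.06874790664043796 -165.20672274590504 -167.23504887759356
```

The axis is at about (0.543, 0.0125). The spoke offset is about −1.2°, and the scanner direction is about 192.6°, so the carousel needs about +103.8°. Next I'll check reach for a pushing arc, with the tool turning along with the spoke.

```bash
cat >> h.py <<'E'
C=np.array([.5435,.0130])
def pose(phi,d,z=.155,r=.088,flip=0):
    p=np.radians(phi);u=np.array([np.cos(p),np.sin(p)]);t=np.array([-u[1],u[0]])
    P=C+r*u-d*t
    return [P[0],P[1],z],[0,np.pi/2,(p+flip*np.pi+np.pi)%(2*np.pi)-np.pi]
E
python3 - <<'E'
from bench import *
from h import *
for s in(-46.2,43.8,133.8,223.8):
  for fl in(0,1):
    print(s,fl)
    for k in(-2,50,104):
        for z in (.155,.25):
            q=solver.inverse_kinematics(*pose(s+k,.0165,z,flip=fl)); print(k,z,None if q is None else np.round(q,2))
print(get_obs()['clock'])
E
```

```text
-46.2 0
-2 0.155 [-0.23  0.46 -0.19  0.92  0.    2.18]
-2 0.25 [-0.23  0.4  -0.04  1.13  0.    2.18]
50 0.155 [-0.11  0.53 -0.07  0.97  0.    1.39]
50 0.25 [-0.11  0.47  0.08  1.18  0.    1.39]
104 0.155 [ 0.01  0.49 -0.14  0.94  0.    0.57]
104 0.25 [0.01 0.43 0.01 1.15 0.   0.57]
-46.2 1
-2 0.155 [-0.23  0.46 -0.19  0.92  0.   -0.96]
-2 0.25 [-0.23  0.4  -0.04  1.13  0.   -0.96]
50 0.155 [-0.11  0.53 -0.07  0.97  0.   -1.75]
50 0.25 [-0.11  0.47  0.08  1.18  0.   -1.75]
104 0.155 [ 0.01  0.49 -0.14  0.94 -0.   -2.57]
104 0.25 [ 0.01  0.43  0.01  1.15 -0.   -2.57]
43.8 0
-2 0.155 [-0.02  0.52 -0.1   0.95  0.    0.82]
-2 0.25 [-0.02  0.45  0.05  1.16  0.    0.82]
50 0.155 [ 0.05  0.41 -0.27  0.89  0.   -0.02]
50 0.25 [ 0.05  0.34 -0.12  1.11  0.   -0.02]
104 0.155 [ 0.    0.27 -0.48  0.82  0.   -1.01]
104 0.25 [ 0.    0.19 -0.33  1.05  0.   -1.01]
43.8 1
-2 0.155 [-0.02  0.52 -0.1   0.95  0.   -2.32]
-2 0.25 [-0.02  0.45  0.05  1.16  0.   -2.32]
50 0.155 [ 0.05  0.41 -0.27  0.89  0.    3.13]
50 0.25 [ 0.05  0.34 -0.12  1.11  0.    3.13]
104 0.155 [ 0.    0.27 -0.48  0.82  0.    2.13]
[... 507 characters left out ...]
0.39  1.04  0.    1.39]
104 0.155 [-0.26  0.28 -0.47  0.82  0.    0.3 ]
104 0.25 [-0.26  0.19 -0.32  1.06  0.    0.3 ]
223.8 0
-2 0.155 [-0.23  0.25 -0.51  0.81  0.   -2.53]
-2 0.25 [-0.23  0.16 -0.36  1.05  0.   -2.53]
50 0.155 [-0.28  0.37 -0.34  0.86  0.    2.8 ]
50 0.25 [-0.28  0.29 -0.19  1.09  0.    2.8 ]
104 0.155 [-0.2   0.49 -0.14  0.94  0.    1.93]
104 0.25 [-0.2   0.43  0.01  1.15  0.    1.93]
223.8 1
-2 0.155 [-0.23  0.25 -0.51  0.81  0.    0.61]
-2 0.25 [-0.23  0.16 -0.36  1.05  0.    0.61]
50 0.155 [-0.28  0.37 -0.34  0.86  0.   -0.34]
50 0.25 [-0.28  0.29 -0.19  1.09  0.   -0.34]
104 0.155 [-0.2   0.49 -0.14  0.94  0.   -1.21]
104 0.25 [-0.2   0.43  0.01  1.15  0.   -1.21]
1.2
```

Run:
```python
from bench import *
from h import *
move_gripper(0.0)
p,o=pose(-46.2,.032,.29); robot.move_pose(p,o)
print(get_obs()['clock'],get_obs()['ee_pos'])
c=capture("wrist");cv2.imwrite("pics/w1.png",c["pixels"][:,:,::-1])
print(c["vertical_fov"],c["cx"],c["cy"],np.round(c["pose"],4).tolist())
```

```text
4.075 [ 0.58111788 -0.07364415  0.2898592 ]
68.95920541260551 318.9836762339595 199.61731433373504 [[0.691, -0.6847, -0.2318, 0.6403], [-0.7228, -0.6544, -0.2219, -0.0164], [0.0003, 0.3209, -0.9471, 0.4324], [0.0, 0.0, 0.0, 1.0]]
```

View pics/w1.png

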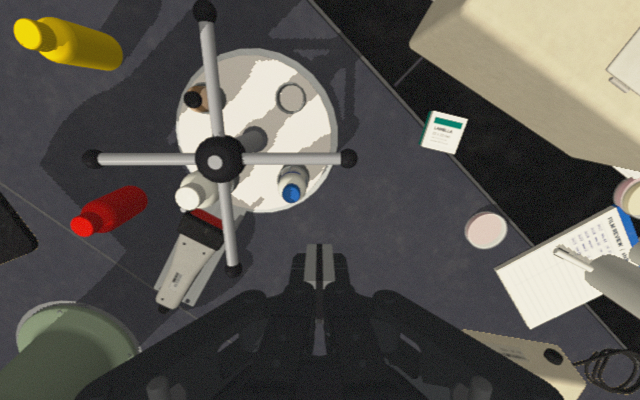

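The wrist view shows the shut fingers at (320,260). They sit on the clockwise side of the target spoke, which ends at (347,158), clear of its ball. Now I'll descend and push most of the way.

Run:
```python
from bench import *
from h import *
p,o=pose(-46.2,.032,.155)
print(robot.line_to(p,max_speed=.12,max_force=8), get_obs()['ee_pos'],get_obs()['clock'])
p,o=pose(-46.2,.0185);robot.line_to(p,max_speed=.05)
for k in range(12,97,12):
    p,o=pose(-46.2+k,.0165)
    h=robot.line_to(p,max_speed=.06,ori=o,max_force=25)
    s=get_obs();print(k,h,s['clock'],np.round(s['ee_pos'],4),np.round(s['ft_force'],1))
    if h:break
for n in("top","side","wrist"):
    c=capture(n);cv2.imwrite(f"pics/{n}2.png",c["pixels"][:,:,::-1])
```

```text
False [ 0.58190923 -0.07280448  0.15579011] 5.4
12 False 6.3083 [ 0.6068 -0.0501  0.1549] [ 0.  -0.8  0.6]
24 False 6.7667 [ 0.6186 -0.0357  0.155 ] [ 0.3 -0.1 -0.2]
36 False 7.225 [ 0.627 -0.019  0.155] [ 0.2 -0.1  0.5]
48 False 7.6833 [ 0.6319 -0.0009  0.155 ] [-0.1 -0.2  0.4]
60 False 8.1417 [0.6328 0.0177 0.155 ] [ 0.2 -0.6  0.2]
72 False 8.6 [0.6299 0.0362 0.155 ] [ 0.6 -0.   0.5]
84 False 9.0583 [0.6232 0.0536 0.155 ] [ 0.   0.3 -0.5]
96 False 9.5167 [0.613  0.0693 0.1551] [ 0.5 -0.4 -0.9]
```

View pics/wrist2.png

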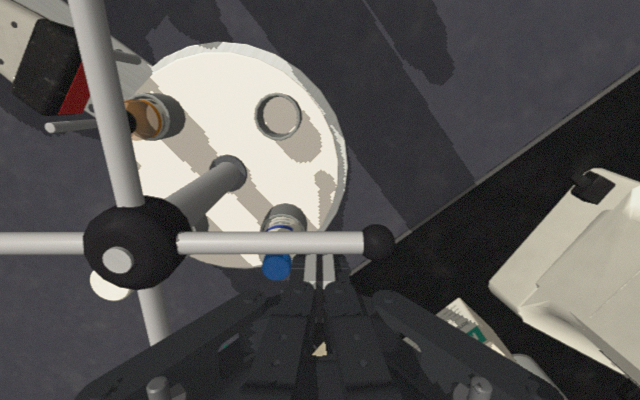

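View pics/side2.png

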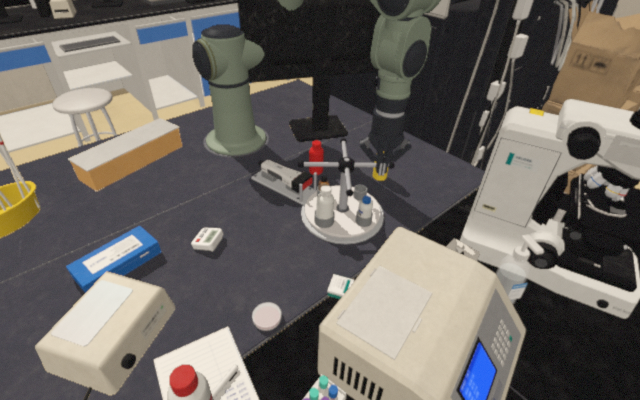

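Run:
```python
import cv2
a=cv2.imread("pics/top2.png");cv2.imwrite("pics/top2c.png",cv2.resize(a[110:310,180:380],(600,600),interpolation=cv2.INTER_CUBIC))
a=cv2.imread("pics/side2.png");cv2.imwrite("pics/side2c.png",cv2.resize(a[110:310,220:480],(780,600),interpolation=cv2.INTER_CUBIC))
```

```text
(no output)
```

View pics/top2c.png

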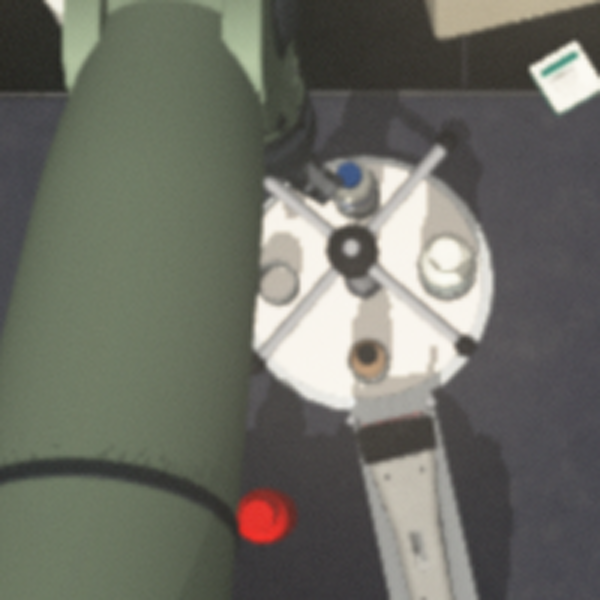

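View pics/side2c.png

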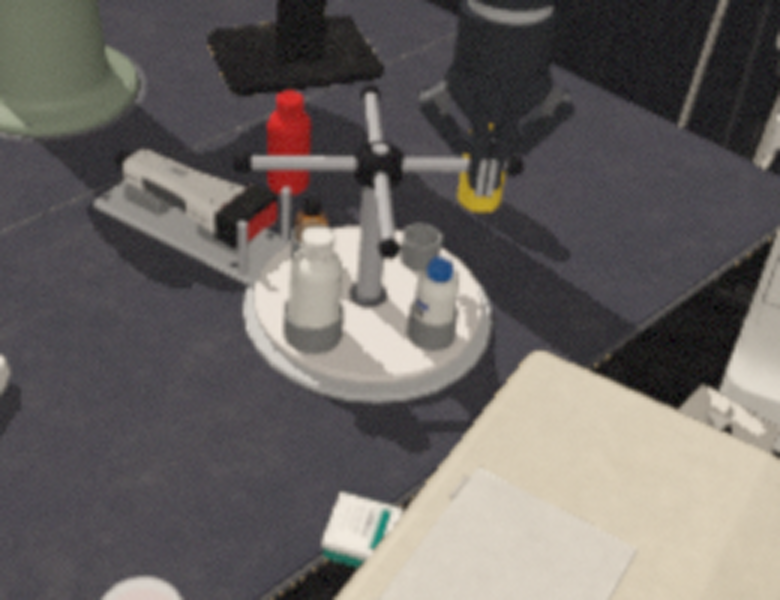

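Run:
```python
from h import *
ang=lambda v:np.degrees(np.arctan2(v[1],v[0]))
Z=lambda x,y,z:ray(S,x/3+220,y/3+110,z);R=lambda x,y,z:ray(T,x/3+180,y/3+110,z)
b=np.array([Z(371,94,.17),Z(516,165,.17),Z(389,248,.17),Z(244,162,.17)]);c=b.mean(0);print(c,np.hypot(*(b-c).T),[round(ang(x-c),1) for x in b], "diag",ang(b[0]-b[2]),ang(b[1]-b[3]))
p=R(466,346,.17);q=R(449,137,.17);print(np.hypot(*(p-[.543,.0128])),ang(p-[.543,.0128]),ang(q-[.543,.0128]))
s=R(370,352,.092);print("cap",s,np.hypot(*(s-[.543,.0128])),ang(s-[.543,.0128]))
```

```text
[0.54664484 0.01554117] [0.11433761 0.11669109 0.11500436 0.11558718] [np.float64(139.8), np.float64(50.1), np.float64(-40.7), np.float64(-130.2)] diag 139.5510073768003 49.91628002655637
0.1166748482853281 -130.33949688734768 -39.955463083404844
cap [0.47030543 0.00235047] 0.07344177256910991 -171.82001102632614
```

The spokes now sit at about 49.7°, matching the commanded 49.8°. About 7.8° remains to reach 57.5°, so I'll finish slowly, back off, rise clear and check.

Run:
```python
from bench import *
from h import *
for k in(54,57.5):
    p,o=pose(k,.0165);print(robot.line_to(p,max_speed=.03,ori=o,max_force=25))
robot.dwell(.3)
p,o=pose(57.5,.032);robot.line_to(p,max_speed=.05)
p,o=pose(57.5,.032,.30);robot.line_to(p,max_speed=.15)
print(get_obs()['clock'])
# camera view over reading side: tool radially beyond scanner? move wrist aside, to -y
robot.move_pose([.40,-.20,.33],[0,np.pi/2,np.pi/2-.6])
print(get_obs()['clock'])
for n in("top","side","wrist"):
    c=capture(n);cv2.imwrite(f"pics/{n}3.png",c["pixels"][:,:,::-1])
    if n=="wrist":print(c["vertical_fov"],c["cx"],c["cy"],np.array(c["pose"]).tolist())
a=cv2.imread("pics/top3.png");cv2.imwrite("pics/top3c.png",cv2.resize(a[130:270,230:370],(600,600),interpolation=cv2.INTER_CUBIC))
a=cv2.imread("pics/side3.png");cv2.imwrite("pics/side3c.png",cv2.resize(a[110:310,220:480],(780,600),interpolation=cv2.INTER_CUBIC))
```

```text
False
False
12.2417
13.55
68.95920541260551 318.9836762339595 199.61731433373504 [[0.5633666019414924, 0.7826258870767053, 0.2647919800414956, 0.3320615590876186], [0.8262070380801761, -0.5336674143522703, -0.1805021359578438, -0.15289548569067787], [4.520705671536969e-05, 0.32046187251522107, -0.9472614138770562, 0.4724022655228768], [0.0, 0.0, 0.0, 1.0]]
```

View pics/top3c.png

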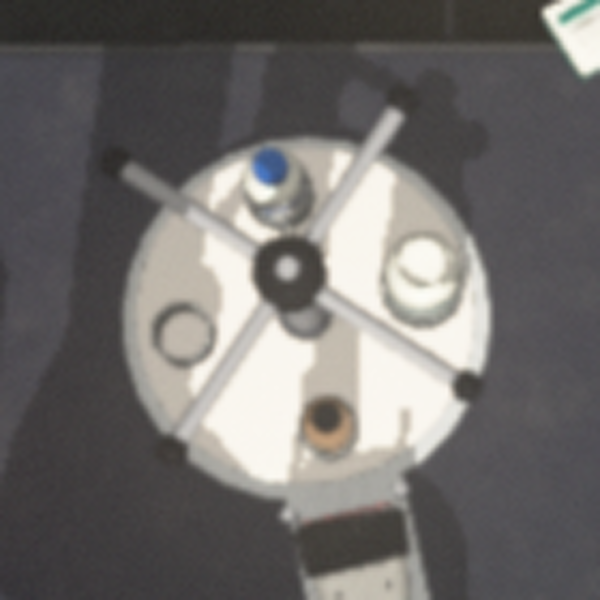

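View pics/side3c.png

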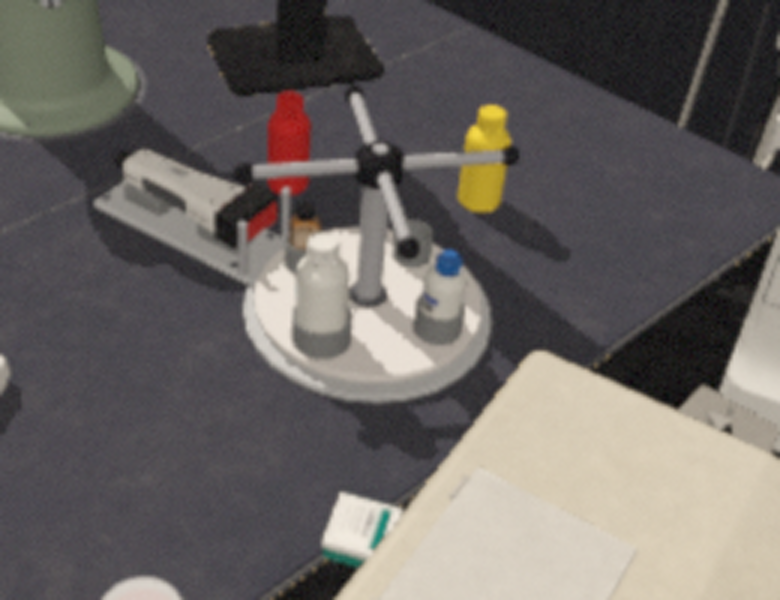

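View pics/wrist3.png

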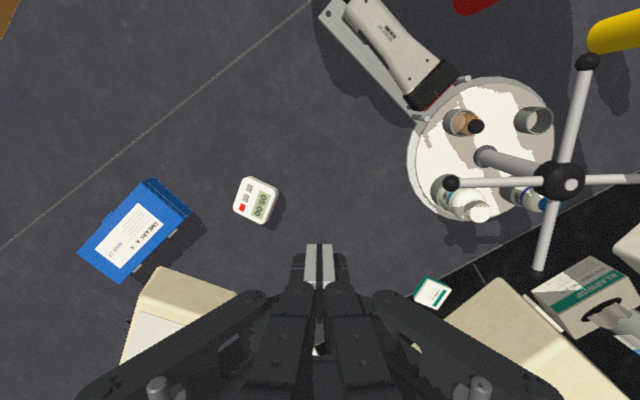

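Run:
```python
from h import *
ang=lambda v:np.degrees(np.arctan2(v[1],v[0]))
Z=lambda x,y,z:ray(S,x/3+220,y/3+110,z);R=lambda x,y,z:ray(T,x/600*140+230,y/600*140+130,z)
for F,l in((Z,[(356,96),(510,155),(408,248),(244,172)]),(R,[(117,160),(403,97),(467,387),(172,449)])):
  b=np.array([F(x,y,.17) for x,y in l]);c=b.mean(0);print(c.round(4),np.hypot(*(b-c).T).round(4),[round(ang(x-c),1) for x in b], "diag",ang(b[0]-b[2]),ang(b[1]-b[3]))
s=R(325,415,.092);print("cap",s,np.hypot(*(s-[.543,.0128])),ang(s-[.543,.0128]))
s=Z(307,212,.092);print("cap side",s,ang(s-np.array([.5465,.0154])))
p,q=R(290,505,.07),R(402,480,.07);print("pins",p,q,np.linalg.norm(p-q),ang((p+q)/2-[.543,.0128]))
a=cv2.imread("pics/wrist3.png");cv2.imwrite("pics/wrist3c.png",cv2.resize(a[40:240,390:590],(600,600),interpolation=cv2.INTER_CUBIC))
```

```text
[0.547  0.0147] [0.1121 0.1156 0.1148 0.1156] [np.float64(146.9), np.float64(58.0), np.float64(-33.1), np.float64(-123.3)] diag 146.87500384157573 57.372612893534615
[0.5431 0.0123] [0.1152 0.1165 0.1161 0.1159] [np.float64(56.9), np.float64(-32.4), np.float64(-123.4), np.float64(147.2)] diag 56.752660943290536 -32.584014364537055
cap [ 0.47154729 -0.00388057] 0.07337391691872207 -166.85968894566972
cap side [ 0.48228508 -0.00721177] -160.60148429171704
pins [0.42060899 0.01746913] [ 0.43522033 -0.04848504] 0.06755326223484961 -166.1810872978833
```

Run:
```python
from bench import *
from h import *
# place wrist camera above scanner looking along: tool near (0.30,-0.05), look ahead
import math
az=np.radians(12.6)
R0=None
# camera sits ~ beside tool; forward image-up direction = tool +y ; want image-up = toward carousel
p=[.33,-.035,.36];o=[0,np.pi/2,az-np.pi/2]
robot.move_pose(p,o)
c=capture("wrist");cv2.imwrite("pics/w4.png",c["pixels"][:,:,::-1]);print(c["shot"],np.array(c["pose"]).tolist(),get_obs()['clock'])
np.save("w4pose.npy",np.array(c["pose"]))
```

```text
10 [[0.2182644191975181, -0.9244674716196077, -0.31260284264481597, 0.4100778167792299], [-0.9758896143073554, -0.20665762708505872, -0.07022881071621288, -0.01688087609260466], [0.00032248939664767203, 0.3203943181219391, -0.9472842112670128, 0.502558953790504], [0.0, 0.0, 0.0, 1.0]] 15.9833
```

View pics/w4.png

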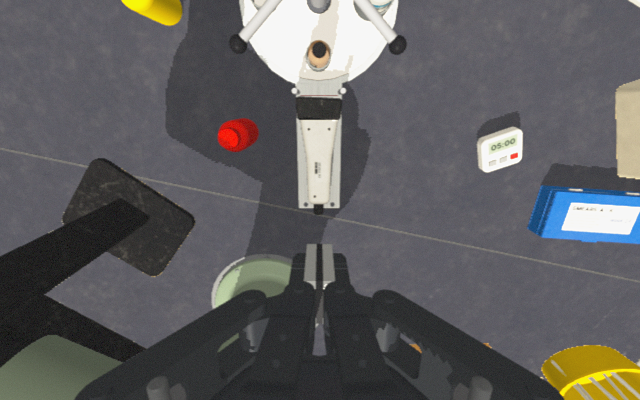

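Run:
```python
import cv2
a=cv2.imread("pics/w4.png");cv2.imwrite("pics/w4c.png",cv2.resize(a[0:120,220:420],(800,480),interpolation=cv2.INTER_CUBIC));cv2.imwrite("pics/w4d.png",cv2.resize(a[70:220,270:370],(400,600),interpolation=cv2.INTER_CUBIC))
```

```text
(no output)
```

View pics/w4c.png

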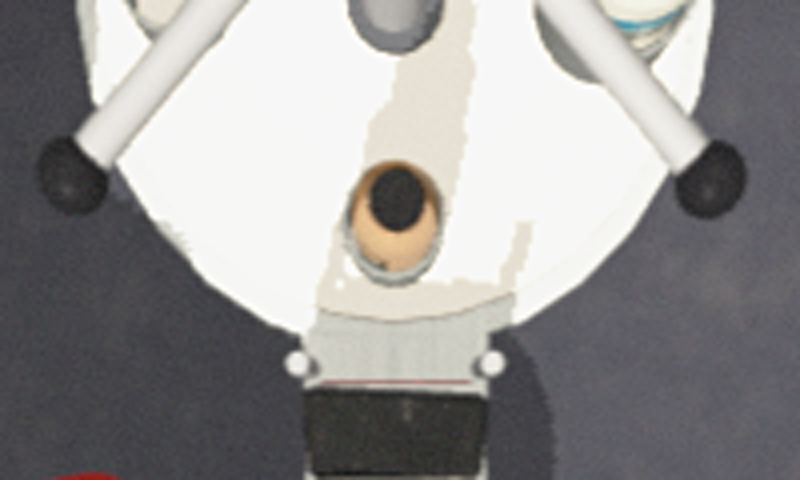

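View pics/w4d.png

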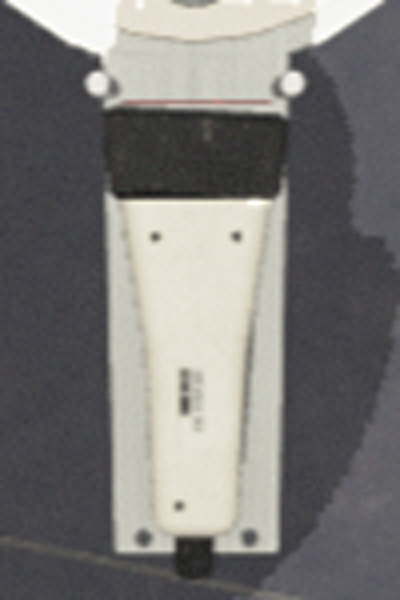

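Run:
```python
from h import *
ang=lambda v:np.degrees(np.arctan2(v[1],v[0]))
W=dict(vertical_fov=68.95920541260551,cx=318.9836762339595,cy=199.61731433373504,pose=np.load("w4pose.npy"))
R=lambda x,y,z:ray(W,x/4+219.6+.0,y/4-.4,z)
D=lambda x,y,z:ray(W,x/4+269.6,y/4+69.6,z)
p,q=R(298,363,.07),R(491,363,.07);l,r=R(73,176,.17),R(711,179,.17)
print("pins",p,q,np.linalg.norm(p-q),"normal",ang(q-p)-90);print("balls",l,r,np.linalg.norm(l-r),"normal",ang(r-l)-90)
e1,e2=D(115,552,.003),D(280,552,.003);print("end",ang(e2-e1)-90,"axis dir pinsmid->end",ang((e1+e2)/2-(p+q)/2))
# axis from balls: midpoint + 115/sqrt2 along opposite
for n in (192.0,):
  m=(l+r)/2; u=ang(r-l)-90; a=m-0.115/np.sqrt(2)*np.array([np.cos(np.radians(u)),np.sin(np.radians(u))]);print("axis",a,"pins mid dir",ang((p+q)/2-a), np.linalg.norm((p+q)/2-a),"end dir",ang((e1+e2)/2-a))
cap=R(398,197,.092);print("cap",cap,ang(cap-a),np.linalg.norm(cap-a))
post=R(396,22,.022);print("post base",post)
c=R(394,262,.052); print("cup")
```

```text
pins [0.41640219 0.0198683 ] [ 0.43105606 -0.04564784] 0.06713494544104875 normal -167.39227863860413
balls [0.4462915  0.07594947] [ 0.48117373 -0.08311011] 0.16283954910997742 normal -167.63068381811496
end -167.39970408178675 axis dir pinsmid->end -167.0865983982206
axis [0.54316229 0.01383884] pins mid dir -167.38532071458206 0.12238749542227542 end dir -167.20051009267073
cap [ 0.47133359 -0.00346723] -166.45360712421925 0.07388411590260963
post base [0.53612198 0.01170962]
cup
```

The view from above the scanner shows the bottle square: the spoke balls give −167.6°, the pins and scanner give −167.4°, and the cap gives −166.5°. The bottle is upright and the arm is clear, so I'll hand in.

Run:
```python
from bench import *
ticket.sign_off();print(get_obs()['clock'])
```

```text
the job is handed in; nothing more can be done
the job is handed in; nothing more can be done
```

The short brown bottle now stands squarely in front of the scanner, and I've handed the job in. I turned the carousel about 103° anticlockwise by pushing one spoke with the shut fingertip, 15 mm below its centre line and about 88 mm from the axis. It took one long push and a slow finish. The fingers then backed off and rose clear, and the job was at about 16 s when I handed it in.

**Alignment:** in the last wrist picture, the cup direction worked out from the spoke balls is −167.6°. The two pins give −167.4° and the cradle's end −167.2°, so the bottle is within about 0.4° (0.5 mm).

**Bottle:** its cap read −166.5°, about 1 mm from the pin direction and within the 1.5 mm cup play. All three bottles stand upright.

**Disagreements:**
- The side camera put the cap at −160.6°. That estimate came from hand-picked pixels with the bottle partly hidden, so I discounted it.
- The top and side cameras put the spokes at about 57.1°, against 57.5° commanded.
- The side camera's axis position differs from the top camera's by about 4 mm, more than the stated 2 mm calibration.

**Other things on the bench:** nothing else was touched, as far as the pictures show. The wrist force readings after each long-push step were about 1 N or less, and the 25 N force stop never triggered.

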